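# Hold a lamp cartridge in the spring-return bayonet tester

### The job

Test the spare lamp cartridge: take it by its finger bar, set it upright on the bench tester's bayonet socket with its two lugs over the two entry gaps, and push it straight down against the spring until its skirt sits flush on the socket. Then, keeping it pushed down, twist it a quarter turn clockwise (seen from above) against the return spring as far as its stop, and finish while still holding it there, flush and at the stop, because the socket springs back if it is let go. Leave the eyepiece, the carton and the lens behind it where they are.

Things in the scene. Friction and masses are not known exactly. Their poses are not given: they have to be found in the camera images.
- cartridge_grip (a point): Loose lamp cartridge (about 0.12 kg) standing upright: this point lies on its axis in the black finger bar on top (44 mm long, 18 mm thick, 29 to 68 mm above its underside), 54 mm above the underside, 30 mm above the underside of the skirt. x: along the bar and through the two lugs; y: across the bar (pinch it along y); z up. The same after a half turn.
- cartridge: The same cartridge, origin at the centre of its underside, same axes. From there up: aluminium barrel 30 mm in diameter, 24 mm high, its lowest 5 mm tapered to 24 mm; two steel lugs out to 42 mm overall along x, 7 mm wide, 8 to 13 mm up; black skirt disc 56 mm in diameter, 24 to 29 mm up; then the finger bar.
- socket_mouth (a point): Centre of the mouth of the tester's bayonet socket, level with the collar's flat top, 62 mm above the bench. Bore 33 mm, chamfered. x: along the line of the two entry gaps (12 mm wide, reaching 23.5 mm from the axis, on either side, marked on the collar's outside); z up. Flush, the finger-bar point is 30 mm above this point.
- socket: The tester, fixed: grey housing 120 (along x) x 96 mm, 30 mm high, aluminium collar 64 mm in diameter on it; origin under its centre, axes as the mouth's. Lugs enter with the bar along x, up to 9 degrees off. The flange is 6 mm thick: it turns only within 5 mm of flush, clockwise from above (negative about z), about 83 degrees from the gaps to the stop.
- socket_plunger (a joint): Spring plunger in the socket, m: 0 at rest with its top 12 mm below the mouth, growing as the cartridge presses it; 0.012 when the skirt is flush on the collar. It pushes up with 3 N at first and 9 N when flush; beyond flush the skirt rests on the solid collar.
- socket_return (a joint): Spring return of the socket, rad: 0 at rest; the lugs meet it about 11 degrees into the twist and turn it with them to 1.25 at the stop. It pushes back with 0.04 N m at first and 0.15 N m at the stop, and springs back when let go.
- eyepiece: Bystander: black eyepiece, 38 mm across, 48 mm high, standing behind the work; origin at the centre of its underside.
- lamp_carton: Bystander: small printed carton, 50 x 62 mm, 50 mm high, behind the work; origin at the centre of its underside.
- objective: Bystander: black stepped lens, 42 mm across, 31 mm high, behind the work; origin at the centre of its underside.
Mind the look-alikes: they are no part of the job. What is shaped like the cartridge but green or purple is not meant.

How it is judged:
By the outcome, as a careful person would: the job done as asked, in the order asked, and still so for the second after the job is handed in, while the arm keeps its last pose, push and grip.
It also fails if it takes over 54 s, if anything falls off the work surface, if the arm or the gripper's body presses on something with over 40 N, if the wrist force passes 120 N, or if a joint passes its speed limit or range.

### The arm

A 7-joint arm with a two-finger parallel gripper is mounted at the origin on a cart in front of the work surface, level with it; the furniture and walls round the work are solid. World frame = base frame: x ahead of the robot, y to its left, z up, the work surface at z = 0. Lengths are in mm, angles in rad, forces in N, time in s.
With the tool pointing down it reaches from about 400 to 850 mm from the base axis. Payload 4.4 kg.
Tool frame: the origin (TCP) lies at the very end of the fingers, on their centre line; the grasp point (between the pads) lies 19 mm behind it (env.hold_point_z is the distance from the TCP to the grasp point, in mm); z points along the fingers, y is the line along which they close (so a half turn about z gives the same grasp; the last joint's range is limited). The gripper opens to 94 mm and grips with 3 to 60 N. Pads are 16 mm wide; open, the fingers measure 119 mm over their backs; the gripper's body (75 mm by 177 mm) begins 78 mm behind the grasp point.
Start: joints at [1.186, 0.628, 0.038, 1.517, -0.027, 0.996, -0.02], TCP at [203.756, -617.253, 205.478] pointing down, gripper open.
Joint ranges: [-3.06, 3.06], [-0.37, 2.12], [-1.25, 1.32], [0.18, 2.47], [-1.1, 4.24], [0.23, 1.98], [-2.94, 2.94]. Speed limits (rad/s): [2.57, 2.57, 3.14, 3.14, 3.14, 3.14, 3.14].

### API

Orientations are given as a unit quaternion [w, x, y, z].
In Python, from cell import env gives the robot as it stands.
- The arm moves only by the shell command python3 -m inch 'ROWS'. ROWS is JSON, a list of rows, each a list of 3 entries, a list of its own where there are three numbers: the finger opening in m, from 0 to 0.094, then the shift along the tool's x, y, z in m, then the turn about the tool's z in rad. In form: [[claw, [tx, ty, tz], roll], ...]. A call has 1 to 20 rows; each row shifts and turns the commanded pose from where the row before left it, along the tool's axes as they then stand; what a row does not reach is not made up. A row lasts 1/12 s, in which the tool goes at most 41.7 mm and 7.16 degrees, less where a joint would pass 70% of its speed; a pose out of reach is approached as far as the arm can. A call with a gripper value outside its range is refused whole. The fingers move at their own pace and stop on an object; the grip force is fixed at half the most. Time passes only in rows, so rows that do not move let the fingers close. It gives the time, the measured TCP pose, the force, the opening and the grip force at its end, in the units of the state.
- env.state(): the state, without advancing time (a new reading comes with each control period).
- env.grab_frame(name): name is "scene" or "top"; returns (picture, depth): 384x512x3 uint8, blue, green, red; 384x512 float32, mm along the optical axis (not along the pixel's ray), 0 where there is no reading.
- env.camera_params(name): a dict with "fx", "fy", "cx", "cy" (pixels), "R" (3x3) and "t" (3): a world point X has camera coordinates R X + t. Camera axes: x right, y down, z forward; pixel columns grow to the right and rows downward; lengths in mm; the calibration is good to about 2 mm. A picture is of the moment at which its call begins. camera_params takes no time and is no camera call.
- env.sign_off(): hands the job in; it is judged then, once.
Trained networks look in the newest picture that a camera, given by its name, has taken for a name from the list of things; names that differ only in an ending like _2 or _b are one class to them, and where a whole thing is asked for, a point or a joint stands for the part that bears it (a point fixed in the world has none). Each returns a list of dicts, best first, with "confidence" (0 to 1); they miss things now and then, are a little off and sometimes report something else, mostly with a low value. They report only what shows in the picture. A call takes as long as a camera call. They do not tell look-alikes from the thing itself.
- env.recognise(camera, name): "extent" ([left, top, right, bottom] in pixels, round what is visible of it).
- env.spot_point(camera, name): "xy" ([column, row] in pixels: a listed point, or the origin of a listed thing).
The state is a dict: "t": time; "q": joint angles; "qvel": joint speeds; "joint_torque": joint torques, N m; "tool_pos": TCP position; "tool_rot": TCP orientation; "contact_force": force on the tool from outside, world axes, zero at the start; "ft_torque": the same for the moment, N m; "gripper_width": finger opening in mm; "grasp_force": force on a finger pad.
Only numpy, scipy, OpenCV 4.12 (cv2) and the standard library are available. Lean on these libraries where they do the work, as an engineer would, in place of code of your own. Each camera call takes 0.05 s, during which the arm holds its last target. There are 200 camera calls.

## Working session

There is one attempt and no reset: what is moved stays moved. The work goes in short steps, Python scripts to look and compute and a shell command to move; the robot and the scene stay as the last step left them, time stands still between calls to the robot, and variables do not carry over. Pictures are saved under pics/ and viewed, at most 10 in all, crops included, and the job is handed in when it is done.

```bash
mkdir -p pics; ls; cat > h.py <<'E'
import numpy as np, cv2
from cell import env
def ray(cam,px,z):
    c=env.camera_params(cam);R=np.array(c["R"]);t=np.array(c["t"])
    o=-R.T@t; d=R.T@np.array([(px[0]-c["cx"])/c["fx"],(px[1]-c["cy"])/c["fy"],1])
    return o+d*(z-o[2])/d[2]
def cloud(cam,dep):
    c=env.camera_params(cam);R=np.array(c["R"]);t=np.array(c["t"])
    v,u=np.mgrid[:dep.shape[0],:dep.shape[1]]
    P=np.stack([(u-c["cx"])/c["fx"]*dep,(v-c["cy"])/c["fy"]*dep,dep],-1)
    return (P-t)@R
E
python3 - <<'E'
from h import *
for c in("scene","top"):
    im,d=env.grab_frame(c); cv2.imwrite(f"pics/{c}0.png",im); np.save(f"{c}0.npy",d)
    p=env.camera_params(c);print(c,-np.array(p["R"]).T@np.array(p["t"]),p["fx"])
    for n in("cartridge_grip","cartridge","socket_mouth","socket"):
        print(n,[(np.round(x["xy"],1),round(x["confidence"],2)) for x in env.spot_point(c,n)],[(np.round(x["extent"]),round(x["confidence"],2)) for x in env.recognise(c,n)] if n in("cartridge","socket") else "")
s=env.state();print(s["t"],s["tool_pos"],s["tool_rot"])
E
```

```text
pics
scene [291.78159456 126.75660332 667.76876772] 377.9392389817605
cartridge_grip [(array([321.7, 201.1]), 0.89), (array([225.3, 213.9]), 0.64), (array([305.1, 152.6]), 0.54)] 
cartridge [(array([280.7, 236. ]), 0.88), (array([300.4, 173.7]), 0.72), (array([318. , 217.9]), 0.57)] [(array([308., 195., 333., 226.]), 0.67), (array([268., 214., 292., 243.]), 0.61), (array([293., 147., 312., 172.]), 0.52)]
socket_mouth [(array([252.2, 269.1]), 0.9)] 
socket [(array([251.8, 290.4]), 0.69)] [(array([215., 256., 288., 319.]), 0.71)]
top [ 338.27123407 -404.17738339 1059.64756569] 470.1895132636919
cartridge_grip [(array([242.2, 213.9]), 0.9), (array([285.9, 240. ]), 0.65), (array([353.5, 191.2]), 0.62)] 
cartridge [(array([349.3, 193.9]), 0.94), (array([282.9, 241.3]), 0.89), (array([242.2, 217.6]), 0.72)] [(array([275., 231., 298., 255.]), 0.96), (array([340., 180., 369., 206.]), 0.85), (array([229., 201., 255., 225.]), 0.57)]
socket_mouth [(array([175.2, 217.8]), 0.84)] 
socket [(array([177. , 223.4]), 0.94)] [(array([150., 190., 199., 250.]), 0.91)]
0.7 [ 203.74019158 -617.28631529  205.52007005] [4.70511897e-05 9.87323763e-01 1.58719199e-01 1.72825456e-05]
```

View pics/top0.png

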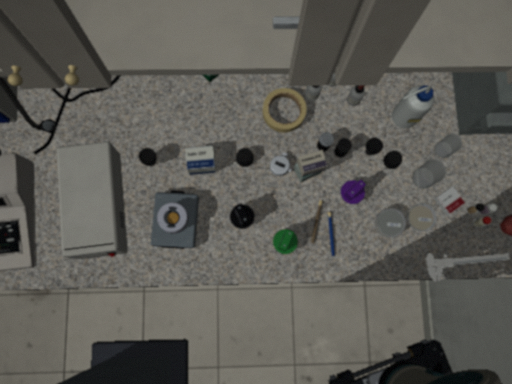

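View pics/scene0.png

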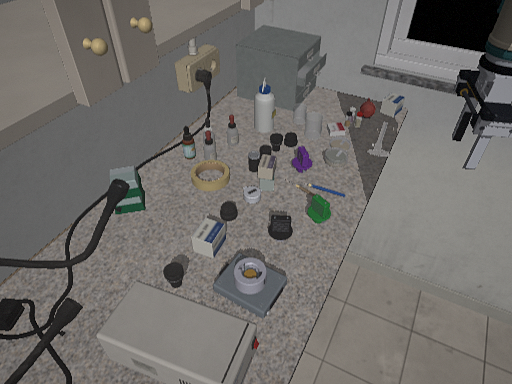

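The black cartridge is at top (242,215) and scene (280,228), and the socket is at top (175,217) and scene (250,275). The green and purple ones are look-alikes. Next I measure the orientations.

```bash
python3 - <<'E'
from h import *
t=cv2.imread("pics/top0.png");s=cv2.imread("pics/scene0.png")
f=lambda im,x,y,w:cv2.convertScaleAbs(cv2.resize(im[y:y+w*3//4,x:x+w],(400,300),interpolation=cv2.INTER_CUBIC),alpha=1.8,beta=15)
cv2.imwrite("pics/crop1.png",np.vstack([np.hstack([f(t,218,195,48),f(t,142,190,72)]),np.hstack([f(s,256,208,52),f(s,208,250,84)])]))
for cam,g,c0 in(("top",(242.2,213.9),(242,215)),("scene",(280,222),(280,225))):
    d=np.load(cam+"0.npy");P=cloud(cam,d)
    print(cam,"grip guess",ray(cam,g,54))
    print("mouth",ray(cam,(175.2,217.8) if cam=="top" else (252.2,269.1),62))
    v,u=np.mgrid[:384,:512];near=(np.hypot(u-c0[0],v-c0[1])<22)
    Q=P[near&(d>0)];print("near z range",Q[:,2].min(),Q[:,2].max())
    for lo,hi in((18,40),(42,80)):
        B=Q[(Q[:,2]>lo)&(Q[:,2]<hi)]
        if len(B)>5:
            r=cv2.minAreaRect(B[:,:2].astype(np.float32));w,V=np.linalg.eigh(np.cov(B[:,:2].T));print(lo,hi,len(B),B.mean(0),r,np.degrees(np.arctan2(V[1,1],V[0,1])),np.sqrt(w)*12**.5)
    c1=(175,218) if cam=="top" else (250,278)
    Q=P[(np.hypot(u-c1[0],v-c1[1])<45)&(d>0)]
    for lo,hi in((22,38),(54,70)):
        B=Q[(Q[:,2]>lo)&(Q[:,2]<hi)];r=cv2.minAreaRect(B[:,:2].astype(np.float32));print("sock",lo,hi,len(B),B.mean(0),r)
E
```

```text
top grip guess [ 506.68455739 -403.33289803   54.        ]
mouth [ 499.77233868 -260.20036847   62.        ]
near z range -5.378781311404385 73.75616232902657
18 40 298 [ 503.8577521  -403.24729029   29.57209495] ((505.69256591796875, -403.8231201171875), (51.707862854003906, 54.8038215637207), 18.439064025878906) 109.96840494644081 [47.36971046 59.2823791 ]
42 80 191 [ 504.96826548 -403.06854602   66.35711973] ((506.27880859375, -403.3028259277344), (43.71273422241211, 18.604007720947266), 23.163801193237305) -156.43903434740471 [18.84018655 45.34086837]
sock 22 38 1744 [ 500.87265725 -255.55133624   29.85679895] ((504.4308776855469, -253.96746826171875), (96.07181549072266, 130.40475463867188), 85.6768569946289)
sock 54 70 491 [ 502.26933769 -254.21955043   61.77141245] ((502.65557861328125, -253.49447631835938), (62.83821105957031, 63.245750427246094), 32.0354118347168)
scene grip guess [ 505.85452727 -400.3212964    54.        ]
mouth [ 498.60366602 -256.31622966   62.        ]
near z range -3.212858197463057 70.65067932872438
18 40 235 [ 500.84838513 -390.70121469   30.3504881 ] ((502.3631896972656, -394.7229919433594), (54.541996002197266, 39.961246490478516), 22.835386276245117) -158.21425500477724 [29.5749701  52.47254726]
42 80 271 [ 503.34449019 -397.27014546   60.29835896] ((504.81292724609375, -400.678955078125), (43.070552825927734, 19.569427490234375), 24.511323928833008) -156.1177430605427 [16.90714294 43.32899305]
sock 22 38 1725 [ 494.59004701 -240.39186009   29.70635782] ((504.5509033203125, -252.3179168701172), (96.93000030517578, 127.98217010498047), 85.70572662353516)
sock 54 70 572 [ 500.39620272 -249.69991065   61.24984696] ((501.016845703125, -252.14865112304688), (62.0820426940918, 63.91143035888672), 29.76133155822754)
```

View pics/crop1.png

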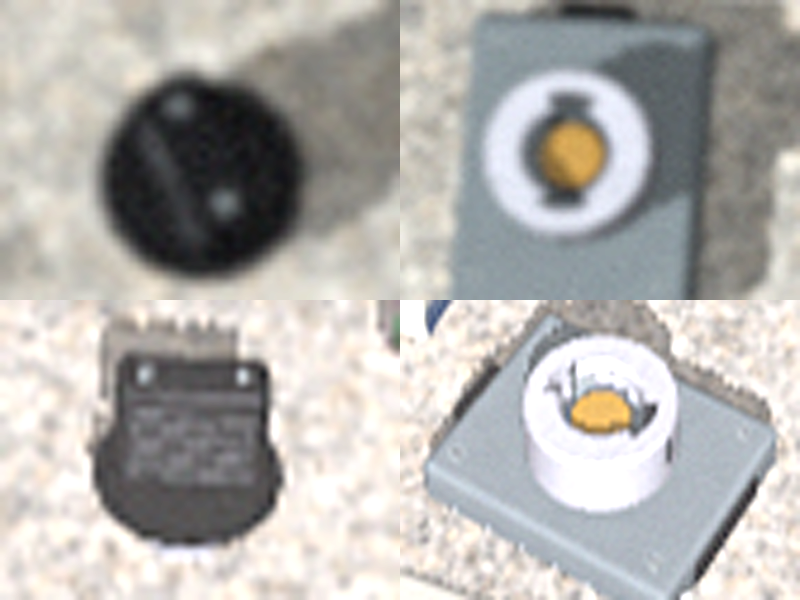

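The crops show the bar running diagonally at about 23.6°. The socket gaps follow the housing's long axis, at about −4.3°. The cartridge is at roughly (505.5, −402). I'll move above it now.

```bash
python3 -m inch '[[0.06,[0,0,0],-0.093],[0.06,[0.015,-0.003,0],0],[0.06,[0.029,-0.0062,0],0],[0.06,[0.029,-0.0062,0],0],[0.06,[0.029,-0.0062,0],0],[0.06,[0.029,-0.0062,0],0],[0.06,[0.029,-0.0062,0],0],[0.06,[0.029,-0.0062,0],0],[0.06,[0.029,-0.0062,0],0],[0.06,[0.029,-0.0062,0],0],[0.06,[0.029,-0.0062,0],0],[0.06,[0.029,-0.0062,0],0],[0.06,[0.029,-0.0062,0],0],[0.06,[0.0285,-0.005,0],0],[0.06,[0,0,0.03],0],[0.06,[0,0,0.03],0],[0.06,[0,0,0.02],0],[0.06,[0,0,0],0],[0.06,[0,0,0],0],[0.06,[0,0,0],0]]'
cat >> h.py <<'E'
def st():
    s=env.state();w,x,y,z=s["tool_rot"]
    th=np.degrees(np.arctan2(2*(x*y+w*z),1-2*(y*y+z*z)))
    print("t",round(s["t"],2),"pos",np.round(s["tool_pos"],1),"th",round(th,2),"F",np.round(s["contact_force"],1),"T",np.round(s["ft_torque"],2),"w",s["gripper_width"],s["grasp_force"],"q",np.round(s["q"],2));return np.array(s["tool_pos"]),np.radians(th)
def to(x,y,thd):
    p,th=st();d=np.array([x,y])-p[:2];print("tx",d@[np.cos(th),np.sin(th)],"ty",d@[np.sin(th),-np.cos(th)],"roll",-(np.radians(thd)-th))
E
python3 -c "
from h import *
to(505.5,-402,23.6)"
```

```text
t: 2.37
tool_pos: [506.6, -402.4, 126.9]
tool_rot: [0.001, 0.979, 0.204, 0.001]
contact_force: [-0.3, 0.1, 0.5]
gripper_width: 59.7
grasp_force: 0.0
t 2.37 pos [ 506.6 -402.4  126.9] th 23.56 F [-0.3  0.1  0.5] T [-0.    0.02 -0.02] w 59.65496208917903 0.0 q [ 0.62  0.71  0.01  1.6  -0.01  0.83 -0.52]
tx -0.8672889624810171 ty -0.8687023706006887 roll -0.000713807520335008
```

```bash
python3 -m inch '[[0.06,[-0.0009,-0.0009,0.02],0],[0.06,[0,0,0.03],0],[0.06,[0,0,0.02],0],[0.06,[0,0,0.012],0],[0.06,[0,0,0.01],0],[0.06,[0,0,0],0],[0.06,[0,0,0],0],[0,[0,0,0],0],[0,[0,0,0],0],[0,[0,0,0],0],[0,[0,0,0],0],[0,[0,0,0],0],[0,[0,0,0],0],[0,[0,0,0],0],[0,[0,0,0],0]]'
```

```text
t: 3.62
tool_pos: [504.3, -401.9, 33.6]
tool_rot: [0.0, 0.979, 0.204, 0.0]
contact_force: [-1.7, 0.0, 1.5]
gripper_width: 18.1
grasp_force: 30.0
```

```bash
python3 -m inch '[[0,[0,0,-0.015],0],[0,[0,0,-0.025],0],[0,[0,0,-0.025],0],[0,[0,0,-0.025],0],[0,[0,0,-0.005],0.1],[0,[0,0,0],0.1],[0,[0,0,0],0.1],[0,[0,0,0],0.1],[0,[0,0,0],0.087],[0,[-0.0015,-0.018,0],0],[0,[-0.0025,-0.026,0],0],[0,[-0.0025,-0.026,0],0],[0,[-0.0025,-0.026,0],0],[0,[-0.0025,-0.026,0],0],[0,[-0.0025,-0.018,0],0],[0,[-0.0005,-0.0084,0],0],[0,[0,0,0],0],[0,[0,0,0],0],[0,[0,0,0],0]]'
python3 - <<'E'
from h import *
to(501,-252.8,-4.3)
o=[]
for c in("scene","top"):
    im,d=env.grab_frame(c);cv2.imwrite(f"pics/{c}1.png",im);np.save(f"{c}1.npy",d)
    print(c,[(np.round(x["xy"],1),round(x["confidence"],2)) for n in("cartridge_grip","cartridge","socket_mouth") for x in env.spot_point(c,n)])
    x,y,w=(208,200,100) if c=="scene" else(130,180,90)
    o.append(cv2.convertScaleAbs(cv2.resize(im[y:y+w,x:x+w],(400,400),interpolation=cv2.INTER_CUBIC),alpha=1.8,beta=15))
cv2.imwrite("pics/crop2.png",np.hstack(o))
E
```

```text
t: 5.2
tool_pos: [501.0, -254.8, 128.6]
tool_rot: [0.001, 0.999, -0.039, 0.0]
contact_force: [0.8, -0.7, -0.9]
gripper_width: 18.0
grasp_force: 30.0
t 5.2 pos [ 501.  -254.8  128.6] th -4.41 F [ 0.8 -0.7 -0.9] T [-0.01 -0.   -0.08] w 18.012673636897304 29.992602467536926 q [ 0.32  0.61  0.16  1.85 -0.14  0.7  -1.09]
tx -0.141596646620445 ty -1.98475776477179 roll -0.0019760629946906916
scene [(array([319., 205.]), 0.93), (array([304.6, 154.2]), 0.69), (array([249.6, 242.7]), 0.59), (array([250.6, 256.4]), 0.97), (array([317.1, 223.6]), 0.77), (array([302.2, 172. ]), 0.62), (array([252.1, 268.4]), 0.58)]
top [(array([351.2, 188. ]), 0.79), (array([287.6, 238.3]), 0.58), (array([166.3, 210.2]), 0.43), (array([347.7, 194.2]), 0.98), (array([169.3, 213.8]), 0.58), (array([170.3, 217.5]), 0.86), (array([244.8, 154.8]), 0.65)]
```

View pics/crop2.png

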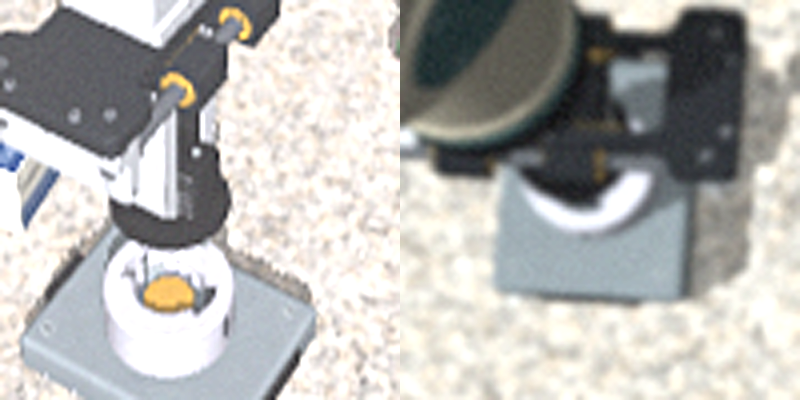

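The crop shows the cartridge held upright just above the collar. I'll fit the skirt rim and the collar side from the same scene depth image to get the relative offset.

```bash
python3 - <<'E'
from h import *
from scipy.optimize import least_squares
def fit(B,R,c0):
    r=least_squares(lambda p:np.hypot(*(B[:,:2]-p).T)-R,c0,loss="soft_l1",f_scale=.7)
    return np.round(r.x,1),round(float(np.median(abs(r.fun))),2),len(B)
v,u=np.mgrid[:384,:512]
for f in("scene0","scene1","top0","top1"):
    cam=f[:-1];P=cloud(cam,np.load(f+".npy"));q=P.reshape(-1,3)
    def sel(lo,hi,c,a,b):
        r=np.hypot(q[:,0]-c[0],q[:,1]-c[1]);return q[(q[:,2]>lo)&(q[:,2]<hi)&(r>a)&(r<b)]
    c=(501,-253)
    if cam=="scene":
        print(f,"collar side",fit(sel(36,57,c,27,37),32,c))
        if f=="scene1":
            for lo,hi in((117,123),(115,121)):print("skirt side",lo,fit(sel(lo,hi,(501,-254),24,34),28,c))
    # top-ring outlines: outer edge points by angular bins
    for nm,z,c,R in(("collar",62,(501,-253),32),("skirt",(29 if f[-1]=="0" else 124),((505,-402) if f[-1]=="0" else (501,-254)),28)):
        Q=sel(z-4,z+4,c,0,R+6);a=np.arctan2(Q[:,1]-c[1],Q[:,0]-c[0]);rr=np.hypot(*(Q[:,:2]-c).T)
        E=[Q[m][rr[m].argmax()] for k in np.arange(-np.pi,np.pi,.2) if (m:=(a>=k)&(a<k+.2)&(rr>R-6)).any()]
        if len(E)>5:print(f,nm,"ring edge",fit(np.array(E),R,c),"z",np.median(Q[:,2]).round(1))
E
```

```text
scene0 collar side (array([ 502.3, -252.9]), 0.34, 197)
scene0 collar ring edge (array([ 501.9, -251.9]), 0.36, 32) z 61.9
scene0 skirt ring edge (array([ 505.6, -402.2]), 0.61, 22) z 29.2
scene1 collar side (array([ 502.2, -252.9]), 0.37, 195)
skirt side 117 (array([ 503.3, -256.5]), 0.53, 32)
skirt side 115 (array([ 503.1, -257.2]), 0.26, 10)
scene1 collar ring edge (array([ 501.7, -252.2]), 0.45, 26) z 61.8
scene1 skirt ring edge (array([ 502.9, -255.8]), 0.65, 21) z 124.0
top0 collar ring edge (array([ 503. , -253.6]), 0.44, 32) z 62.0
top0 skirt ring edge (array([ 507. , -403.3]), 0.74, 30) z 29.4
top1 collar ring edge (array([ 503.4, -253.9]), 0.33, 18) z 61.9
top1 skirt ring edge (array([ 504. , -255.8]), 0.52, 17) z 124.1
```

```bash
python3 -m inch '[[0,[-0.001,-0.0026,0],0],[0,[0,0,0.01],0],[0,[0,0,0.01],0],[0,[0,0,0.008],0],[0,[0,0,0],0],[0,[0,0,0],0],[0,[0,0,0.003],0],[0,[0,0,0.003],0],[0,[0,0,0.002],0],[0,[0,0,0.002],0],[0,[0,0,0.002],0],[0,[0,0,0],0],[0,[0,0,0],0]]'; python3 -c "
from h import *
st()"
```

```text
t: 6.68
tool_pos: [500.2, -250.2, 88.5]
tool_rot: [0.0, 0.999, -0.038, 0.0]
contact_force: [0.1, -0.3, -1.6]
gripper_width: 17.5
grasp_force: 30.0
t 6.68 pos [ 500.2 -250.2   88.5] th -4.31 F [ 0.1 -0.3 -1.6] T [-0.03 -0.   -0.02] w 17.514551083933917 29.992660582065582 q [ 0.32  0.66  0.14  1.88 -0.15  0.61 -1.09]
```

```bash
python3 -m inch '[[0,[0,0.0006,0.0015],0],[0,[0,0,0.0015],0],[0,[0,0,0.0015],0],[0,[0,0,0.0015],0],[0,[0,0,0.0015],0],[0,[0,0,0],0],[0,[0,0,0],0]]'; python3 -c "
from h import *
st()"
```

```text
t: 7.27
tool_pos: [500.1, -250.7, 81.2]
tool_rot: [-0.0, 0.999, -0.038, 0.0]
contact_force: [-1.1, 0.8, 2.6]
gripper_width: 18.0
grasp_force: 30.0
t 7.27 pos [ 500.1 -250.7   81.2] th -4.31 F [-1.1  0.8  2.6] T [ 0.17  0.22 -0.  ] w 18.028625601202343 29.993549287319183 q [ 0.32  0.67  0.14  1.89 -0.16  0.59 -1.08]
```

The force matches the plunger spring, so the lugs are in the gaps. I'll press on to flush.

```bash
python3 -m inch '[[0,[0,0,0.002],0],[0,[0,0,0.002],0],[0,[0,0,0.002],0],[0,[0,0,0.002],0],[0,[0,0,0.001],0],[0,[0,0,0.001],0],[0,[0,0,0],0],[0,[0,0,0],0]]'; python3 -c "
from h import *
st()"
```

```text
t: 7.93
tool_pos: [500.5, -250.9, 71.6]
tool_rot: [0.0, 0.999, -0.038, 0.0]
contact_force: [-2.0, 0.9, 8.8]
gripper_width: 17.8
grasp_force: 30.0
t 7.93 pos [ 500.5 -250.9   71.6] th -4.31 F [-2.   0.9  8.8] T [ 0.23  0.42 -0.01] w 17.80961705913473 29.994575679302216 q [ 0.33  0.69  0.14  1.89 -0.16  0.57 -1.08]
```

```bash
python3 -m inch '[[0,[0,0,0.001],0],[0,[0,0,0],0],[0,[0,0,0],0],[0,[0,0,0],0]]'; python3 -c "
from h import *
st()"; python3 -m inch '[[0,[0,0,0.001],0],[0,[0,0,0],0],[0,[0,0,0],0],[0,[0,0,0],0]]'
```

```text
t: 8.27
tool_pos: [500.5, -250.9, 71.5]
tool_rot: [0.0, 0.999, -0.038, 0.001]
contact_force: [-3.1, 2.1, 15.6]
gripper_width: 17.9
grasp_force: 30.0
t 8.27 pos [ 500.5 -250.9   71.5] th -4.31 F [-3.1  2.1 15.6] T [ 0.42  0.87 -0.06] w 17.911043047393843 29.996199309825897 q [ 0.33  0.69  0.13  1.89 -0.16  0.57 -1.08]
t: 8.6
tool_pos: [500.5, -250.9, 71.5]
tool_rot: [0.0, 0.999, -0.038, 0.001]
contact_force: [-3.7, 2.3, 25.3]
gripper_width: 17.7
grasp_force: 30.0
```

Flush: z holds at 71.5 while the force rises. Twisting clockwise now.

```bash
python3 -m inch '[[0,[0,0,-0.0005],0.05],[0,[0,0,0],0.08],[0,[0,0,0],0.08],[0,[0,0,0],0.08],[0,[0,0,0],0.08],[0,[0,0,0],0.08],[0,[0,0,0],0.08],[0,[0,0,0],0.08],[0,[0,0,0],0.08],[0,[0,0,0],0],[0,[0,0,0],0]]'; python3 -c "
from h import *
st()"
```

```text
t: 9.52
tool_pos: [501.8, -251.7, 71.5]
tool_rot: [0.0, 0.928, -0.373, 0.002]
contact_force: [0.1, 1.7, 17.5]
gripper_width: 17.5
grasp_force: 30.0
t 9.52 pos [ 501.8 -251.7   71.5] th -43.85 F [ 0.1  1.7 17.5] T [0.44 0.6  0.03] w 17.54901473672273 29.99689131975174 q [ 0.21  0.71  0.33  1.9  -0.38  0.59 -1.56]
```

```bash
python3 -m inch '[[0,[0,0,0],0.08],[0,[0,0,0],0.08],[0,[0,0,0],0.08],[0,[0,0,0],0.08],[0,[0,0,0],0.08],[0,[0,0,0],0.08],[0,[0,0,0],0.08],[0,[0,0,0],0.08],[0,[0,0,0],0.04],[0,[0,0,0],0],[0,[0,0,0],0]]'; python3 -c "
from h import *
st()"; python3 -m inch '[[0,[0,0,0],0.04],[0,[0,0,0],0.03],[0,[0,0,0],0],[0,[0,0,0],0]]';python3 -c "
from h import *
st()"
```

```text
t: 10.43
tool_pos: [501.9, -251.6, 71.5]
tool_rot: [-0.001, 0.75, -0.661, 0.002]
contact_force: [-0.9, 1.3, 19.3]
gripper_width: 17.7
grasp_force: 30.0
t 10.43 pos [ 501.9 -251.6   71.5] th -82.78 F [-0.9  1.3 19.3] T [0.54 0.5  0.04] w 17.662476101274997 29.999734461307526 q [ 0.09  0.75  0.51  1.9  -0.59  0.65 -2.04]
t: 10.77
tool_pos: [501.9, -251.7, 71.5]
tool_rot: [-0.001, 0.727, -0.687, 0.002]
contact_force: [-0.8, 0.7, 17.9]
gripper_width: 17.8
grasp_force: 30.0
t 10.77 pos [ 501.9 -251.7   71.5] th -86.78 F [-0.8  0.7 17.9] T [0.57 0.48 0.18] w 17.799444803077098 30.00245064496994 q [ 0.08  0.75  0.53  1.9  -0.61  0.65 -2.09]
```

```bash
for i in 1; do python3 -m inch '[[0,[0,0,0],0.03],[0,[0,0,0],0],[0,[0,0,0],0]]' >/dev/null; python3 -c "
from h import *
st()"; python3 -m inch '[[0,[0,0,0],0.03],[0,[0,0,0],0],[0,[0,0,0],0]]'>/dev/null;python3 -c "
from h import *
st()"; done
```

```text
t 11.02 pos [ 501.9 -251.6   71.5] th -88.46 F [-0.8  0.8 17.9] T [0.54 0.42 0.28] w 17.946206924737805 30.02398520708084 q [ 0.08  0.75  0.54  1.9  -0.62  0.66 -2.11]
t 11.27 pos [ 501.9 -251.6   71.5] th -90.12 F [-1.4  1.5 19.6] T [0.56 0.47 0.53] w 17.742575635795355 30.223353803157806 q [ 0.07  0.76  0.55  1.9  -0.63  0.66 -2.14]
```

```bash
python3 -m inch '[[0,[0,0,0],0.02],[0,[0,0,0],0],[0,[0,0,0],0],[0,[0,0,0],0],[0,[0,0,0],0]]' >/dev/null; python3 - <<'E'
from h import *
st()
o=[]
for c in("scene","top"):
    im,d=env.grab_frame(c)
    x,y,w=(208,200,100) if c=="scene" else(130,180,90)
    o.append(cv2.convertScaleAbs(cv2.resize(im[y:y+w,x:x+w],(400,400),interpolation=cv2.INTER_CUBIC),alpha=1.8,beta=15))
cv2.imwrite("pics/crop3.png",np.hstack(o));st()
E
```

```text
t 11.68 pos [ 501.9 -251.6   71.5] th -91.23 F [-0.8  1.7 18.7] T [0.48 0.45 0.66] w 18.019022357732403 30.522388815879822 q [ 0.07  0.76  0.55  1.9  -0.63  0.66 -2.15]
t 11.78 pos [ 501.9 -251.7   71.5] th -91.23 F [-0.3  1.2 18.5] T [0.48 0.46 0.66] w 18.169032684225698 30.52250862121582 q [ 0.07  0.76  0.55  1.9  -0.63  0.66 -2.15]
```

View pics/crop3.png

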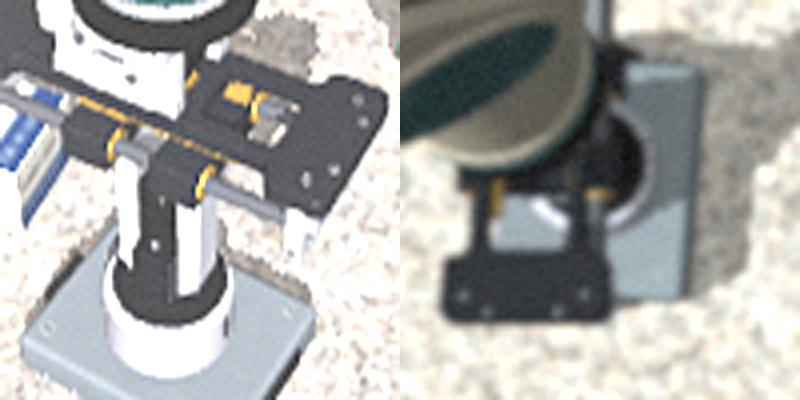

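The picture shows the skirt flat on the collar and the bar turned across the housing. The torque is 0.66 N m and rising stiffly, so it is at the stop. The press is steady at about 19 N and the grip at 30 N.

```bash
python3 -c "
from cell import env
print(env.sign_off())"
```

```text
the job is handed in; nothing more can be done
None
```

I handed the job in with the arm still holding the cartridge flush on the socket, twisted clockwise about 87° by the tool angle, and pressed against what the rising torque indicates is its stop; the judge returned no verdict.

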